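# Key on the bending machine's control box

### The arm

A 6-joint arm with a two-finger parallel gripper is mounted at the origin on the work surface. World frame = base frame: x ahead of the robot, y to its left, z up, the work surface at z = 0. Lengths are in m, angles in rad, forces in N, time in s.
With the tool pointing down it reaches from about 0.275 to 0.85 m from the base axis. Payload 19 kg.
Tool frame: the origin (TCP) lies midway between the tips of the shut fingers; the grasp point (between the pads) lies 19 mm behind it; z points along the fingers, y is the direction in which the jaws open and shut (so a half turn about z gives the same grasp; the last joint's range is limited). The gripper opens to 85 mm and grips with 20 to 120 N. Pads are 22 mm wide; open, the fingers measure 114 mm over their backs; the gripper's body (76 mm by 85 mm) begins 54 mm behind the grasp point. The pads swing forward as they close: fully open they stand 13 mm farther back than shut.
Start: joints at [-1.383, 0.15, 1.437, -0, 1.554, -0.134], TCP at [0.182, -0.545, 0.231] pointing down, gripper open.
Joint ranges: [-2.8, 2.8], [-0.68, 2.1], [0.12, 2.68], [-1.39, 4.53], [0.16, 2.79], [-2.81, 2.81]. Speed limits (rad/s): [1.89, 1.89, 2.22, 3.01, 3.01, 3.01].

### API

Orientations are given as a 3x3 rotation matrix whose columns are the frame's x, y, z axes.
In Python, from workcell import r, cams gives the robot as it stands.
- The arm moves only by the shell command python3 -m inch 'ROWS'. ROWS is JSON, one flat list of numbers, 7 for each row, row after row: the shift along the tool's x, y, z in cm, then the turn, a rotation vector about the tool's x, y, z in rad, then the finger opening in cm, from 0 to 8.54. A call has 1 to 20 rows; each row shifts and turns the pose as measured when the row begins, along the tool's axes as they then stand; what a row does not reach is not made up. A row lasts 1/10 s, in which the tool goes at most 50 mm and 8.59 degrees, less where a joint would pass 70% of its speed; a pose out of reach is approached as far as the arm can. A call with a gripper value outside its range is refused whole. The fingers move at their own pace and stop on an object; the grip force is fixed at half the most. Time passes only in rows, so rows that do not move let the fingers close. It gives the time, the measured TCP pose, the force and the opening at its end, in the units of the state.
- r.observe(): the state, without advancing time (a new reading comes with each control period).
- cams.snapshot(name): name is "scene" or "top" or "wrist"; returns (picture, depth): 384x512x3 uint8, red, green, blue; 384x512 float32, m along the optical axis (not along the pixel's ray), 0 where there is no reading.
- cams.camera_model(name): a dict with "K" (3x3 intrinsics, pixels), "k1" (the pictures are not rectified: a ray, as slopes to the right and down, at radius r is drawn at 1 + k1 r^2 times it, then the intrinsics apply), "rvec" (rotation vector, rad) and "tvec" (3), from world to camera coordinates, as OpenCV has them. Camera axes: x right, y down, z forward; pixel columns grow to the right and rows downward; lengths in m; the calibration is good to about 2 mm. A picture is of the moment at which its call begins: read the wrist's pose just before it. camera_model takes no time and is no camera call; for the wrist camera it gives the pose at the moment of the call.
- r.hand_in(): hands the job in, once; it reports no verdict.
The state is a dict: "clock": time; "joint_positions": joint angles; "qd": joint speeds; "effort": joint torques, N m; "ee_pos": TCP position; "eef_rot": TCP orientation; "wrist_force": force on the tool from outside, world axes, zero at the start; "wrist_torque": the same for the moment, N m; "gripper_width": opening from 0.0 (shut) to 1.0 (fully open).
Only numpy, scipy, OpenCV 4.12 (cv2) and the standard library are available. Lean on these libraries where they do the work, as an engineer would, in place of code of your own. Each camera call takes 0.05 s, during which the arm holds its last target. There are 200 camera calls.

### The job

Switch on the bending machine: take the key with the round, disc-shaped head out of the key block, put it fully home in the key switch on top of the control box, and turn it a quarter turn clockwise to on. Leave the key in the switch and let go of it.

Things in the scene. Friction and masses are not known exactly. Their poses are not given: they have to be found in the camera images.
- round_key: Steel key with a round disc head, upright in the block (may lean a few degrees). Origin: the blade's bottom tip; z up the key, x along blade width, y through its thickness; same either way round. Blade 18 x 7 mm, z 0 to 44 mm, lowest 6 mm only 12 x 4.5. Head: flat-faced disc 38 mm across, 10 mm thick (y), centre z = 62, top 81: grip its faces, fingers closing along y. 0.08-0.17 kg.
- key_block: Fixed wooden block 190 x 50 x 30 mm (x, y, z), origin under its centre. Three slots 62 mm apart along its x hold three steel keys, blades down, widths along x: round head, square head, T-bar head, in any order. Slots 22 mm deep (floor 8 mm above the table): lift a key more than 22 mm to clear. The square and T-bar keys are no taller than the round one.
- keyway (a point): Centre of the mouth of the keyway: brass rotor in a steel collar on the green control box (220 x 200 x 70 mm), 106 mm above the table. z up, x along the slot, turns with the rotor. Mouth 41 x 31 mm, a 45 degree funnel 10 mm deep to a slot 21 x 10 mm; slot floor 32 mm below the mouth, where the tip rests when home, blade along x. About 10 degrees of play. Other fittings lower, 90 mm away.
- key_switch (a joint): Angle of the key switch's rotor in rad: 0 = off (as found), growing clockwise seen from above to a stop at 1.571 = on, a quarter turn. Friction about 0.05 N m, no spring: it stays where it is left.
Things that resemble listed ones, but are neither listed nor needed, are in the scene too. What is shaped like the round_key but blue or pink is not meant.

How it is judged:
On the way:
1. the round-headed key is home in the key switch (tip at least 24 mm below the mouth, within 10 mm of its centre) while the switch is still off (below 0.4 rad) (z of round_key in the frame of keyway below -0.024 m and horizontal distance between round_key and keyway below 0.01 m and value of joint key_switch below 0.4 rad), for 0.2 s.
At the end, for the whole second after the job is handed in: The switch is turned at least 1.2 rad (69 degrees) clockwise from off, with the round-headed key still home in it: tip at least 24 mm below the mouth (32 mm is the floor) and within 10 mm of its centre, blade within 20 degrees of the keyway's length, key at rest (value of joint key_switch above 1.2 rad and z of round_key in the frame of keyway below -0.024 m and horizontal distance between round_key and keyway below 0.01 m and angle between the x axis of round_key and the x axis of keyway, either way round below 0.35 rad and linear speed of round_key below 0.03 m/s); the robot touches nothing.
It also fails if it takes over 43 s, if anything falls off the work surface, if the arm or the gripper's body presses on something with over 40 N, if the wrist force passes 120 N, or if a joint passes its speed limit or range.

## Working session

There is one attempt and no reset: what is moved stays moved. The work goes in short steps, Python scripts to look and compute and a shell command to move; the robot and the scene stay as the last step left them, time stands still between calls to the robot, and variables do not carry over. Pictures are saved under pics/ and viewed, about 8 in all and at most 12, crops included, and the job is handed in when it is done.

```bash
mkdir -p pics; ls
cat > h.py <<'E'
import numpy as np, cv2
from workcell import r, cams
def snap(n):
    m=cams.camera_model(n); p,d=cams.snapshot(n); return m,p,d
def pts(m,d,uv):
    uv=np.asarray(uv,float).reshape(-1,1,2); K=np.array(m["K"])
    n=cv2.undistortPoints(uv,K,np.array([m["k1"],0,0,0.])).reshape(-1,2)
    i=uv.reshape(-1,2).round().astype(int); z=d[i[:,1],i[:,0]]
    R=cv2.Rodrigues(np.array(m["rvec"],float))[0]
    c=np.c_[n*z[:,None],z]
    return (c-np.array(m["tvec"]).ravel())@R
def cloud(m,d):
    v,u=np.nonzero(d>0); uv=np.c_[u,v]; return uv,pts(m,d,uv)
E
python3 - <<'E'
from h import *
import pickle
o={}
for n in("scene","top"):
    o[n]=snap(n)
pickle.dump(o,open("s0.pkl","wb"))
im=np.hstack([cv2.resize(o[n][1],(400,300)) for n in o])
for n in o: cv2.imwrite(f"pics/{n}0.png",cv2.resize(o[n][1][...,::-1],(800,600),interpolation=cv2.INTER_CUBIC))
s=r.observe();print(s)
E
```

```text
pics
{'clock': 0.1, 'joint_positions': array([-1.38298478e+00,  1.50972565e-01,  1.43792353e+00,  2.18056424e-06,
        1.55379915e+00, -1.33984542e-01]), 'qd': array([-0.00023116, -0.00276427, -0.00057048,  0.00056447, -0.00081549,
       -0.00165199]), 'effort': array([ 4.16035502e-03, -7.14378762e+01, -5.71798646e+01, -1.53575743e-04,
        7.05990416e-03,  7.90089734e-05]), 'ee_pos': array([ 0.18180738, -0.54528395,  0.23073663]), 'eef_rot': array([[ 9.48668925e-01,  3.16270816e-01, -2.03722034e-04],
       [ 3.16270846e-01, -9.48668318e-01,  1.08360853e-03],
       [ 1.49449114e-04, -1.09241708e-03, -9.99999392e-01]]), 'wrist_force': array([0.0681325 , 0.57600065, 0.03706458]), 'wrist_torque': array([-0.04332173, -0.023679  , -0.02767053]), 'gripper_width': 1.0049108789067582}
```

View pics/top0.png

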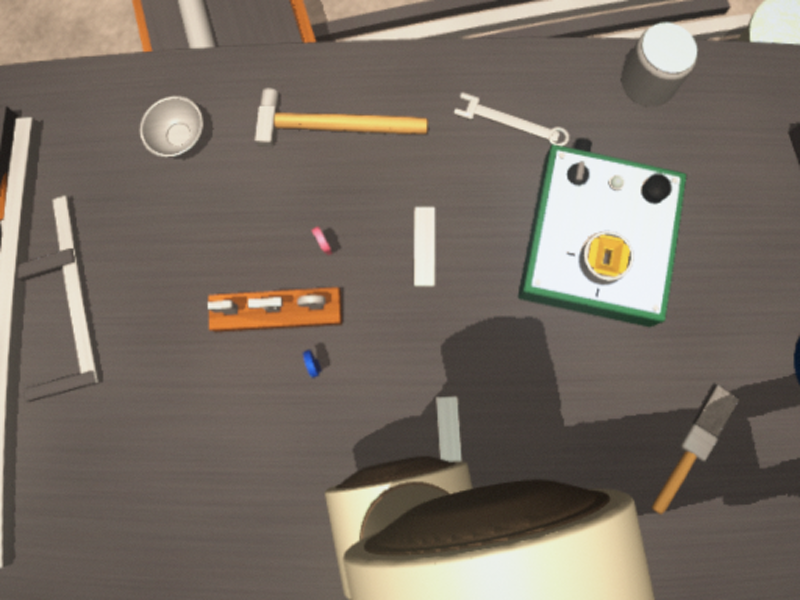

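View pics/scene0.png

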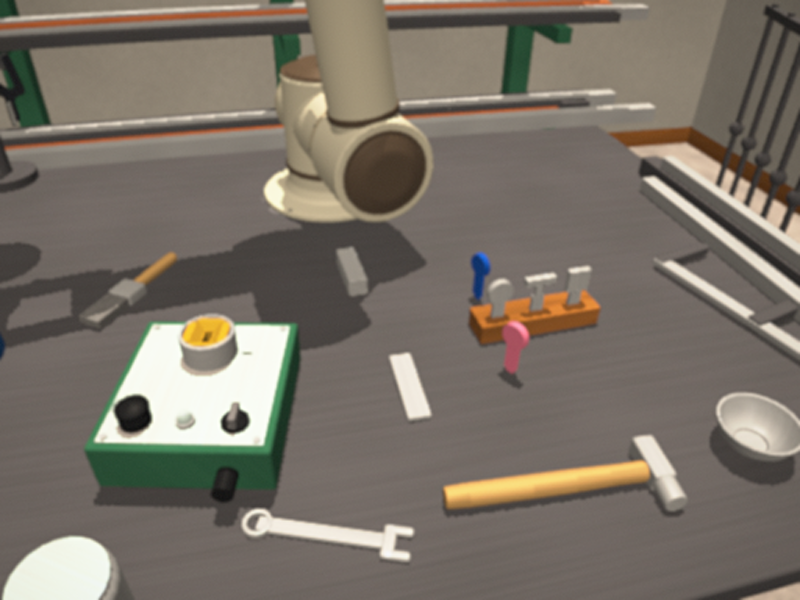

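Candidates in the top view are the round grey key at (312,299), square at (220,306), T-bar at (265,303), and pink (321,239) and blue (312,362) look-alikes. In the scene view the round one is at (500,290), with pink at (515,340) and blue at (480,270). I choose the steel disc at the control-box end of the block. The keyway is at top (608,257).

Run:
```python
from h import *
import pickle
o=pickle.load(open("s0.pkl","rb"))
m,p,d=o["top"]; s=.64
uv,P=cloud(m,d)
def box(u0,v0,u1,v1,zl,zh):
    k=(uv[:,0]>u0*s)&(uv[:,0]<u1*s)&(uv[:,1]>v0*s)&(uv[:,1]<v1*s)&(P[:,2]>zl)&(P[:,2]<zh); return uv[k],P[k]
print("table",P[(uv[:,0]==150)&(uv[:,1]==100)])
def rect(Q):
    (c,sz,a)=cv2.minAreaRect((Q[:,:2]*1000).astype(np.float32)); return np.round(c,1),np.round(sz,1),round(a,1),Q[:,2].mean().round(4),len(Q)
for n,b in dict(block=(195,280,350,335,.02,.034),keyR=(290,285,335,320,.06,.13),T=(240,285,290,320,.05,.13),sq=(200,290,238,320,.05,.13),pink=(300,220,340,260,.02,.15),blue=(295,340,330,385,.02,.15),box=(515,140,690,330,.06,.08),collar=(570,220,645,290,.1,.112),deep=(590,235,630,275,.06,.1),inner=(590,235,630,275,.06,.092)).items():
    u,Q=box(*b); print(n,rect(Q) if len(Q)>4 else len(Q), Q[:,2].max() if len(Q) else'')
# scene
m2,p2,d2=o["scene"]; uv,P=cloud(m2,d2)
for n,b in dict(keyR=(480,270,520,322,.045,.13),collar=(170,305,245,370,.1,.112),inner=(170,305,245,370,.06,.1)).items():
    u,Q=box(*b); print("S",n,rect(Q), Q[:,2].max(),Q.mean(0))
a=cv2.resize(p[160:220,120:230,::-1],(660,360),interpolation=cv2.INTER_CUBIC)
b=cv2.resize(p2[155:245,285:395,::-1],(440,360),interpolation=cv2.INTER_CUBIC)
c=cv2.resize(p[140:190,360:420,::-1],(288,240),interpolation=cv2.INTER_CUBIC)
im=np.zeros((600,800,3),np.uint8); im[:240,:440]=cv2.resize(a,(440,240)); im[240:600,:440]=b; im[:240,450:738]=c
c2=cv2.resize(p2[200:240,110:160,::-1],(340,272),interpolation=cv2.INTER_CUBIC); im[260:532,450:790]=c2
cv2.imwrite("pics/crop.png",im)
```

```text
table [[ 7.55155186e-01  3.08178524e-01 -5.82447205e-04]]
block (array([511. , 234.4]), array([ 50.6, 188.9]), 2.5, np.float64(0.0291), 1443) 0.0339419672657597
keyR (array([513. , 171.7]), array([ 9.2, 34. ]), 2.4, np.float64(0.0806), 104) 0.09110854789158884
T (array([510.7, 233.5]), array([12.1, 45.8]), 1.2, np.float64(0.0814), 140) 0.08843643843921266
sq (array([508.9, 296.1]), array([ 8.2, 33.2]), 2.6, np.float64(0.0782), 110) 0.0907097169493056
pink (array([601.2, 161.5]), array([35.6,  9.9]), 28.5, np.float64(0.0747), 78) 0.08303481912591149
blue (array([430.7, 172.9]), array([37.8,  9.1]), 19.2, np.float64(0.0685), 108) 0.08433823211273563
box (array([ 607.4, -237.9]), array([202. , 222.1]), 77.2, np.float64(0.0702), 7609) 0.07987979786391564
collar (array([ 563.4, -227. ]), array([65.7, 67.6]), 43.2, np.float64(0.1043), 650) 0.10950041442022006
deep (array([ 570.5, -237.1]), array([59.4, 60.9]), 86.4, np.float64(0.0892), 169) 0.09988964675664389
inner (array([ 571.7, -241.1]), array([54.6, 55. ]), 0.4, np.float64(0.0759), 64) 0.0919071892372375
S keyR (array([521.2, 170.9]), array([ 38.4, 158.8]), 74.9, np.float64(0.0705), 256) 0.09042658361975553 [0.51469883 0.17077147 0.0704773 ]
S collar (array([ 566.2, -226.2]), array([66.4, 67.1]), 89.2, np.float64(0.1046), 612) 0.10799568140155268 [ 0.56786415 -0.22673655  0.10460865]
S inner (array([ 546.6, -233.5]), array([ 97.1, 111.4]), 87.9, np.float64(0.0801), 968) 0.09995238096333496 [ 0.57161086 -0.22803579  0.08010361]
```

View pics/crop.png

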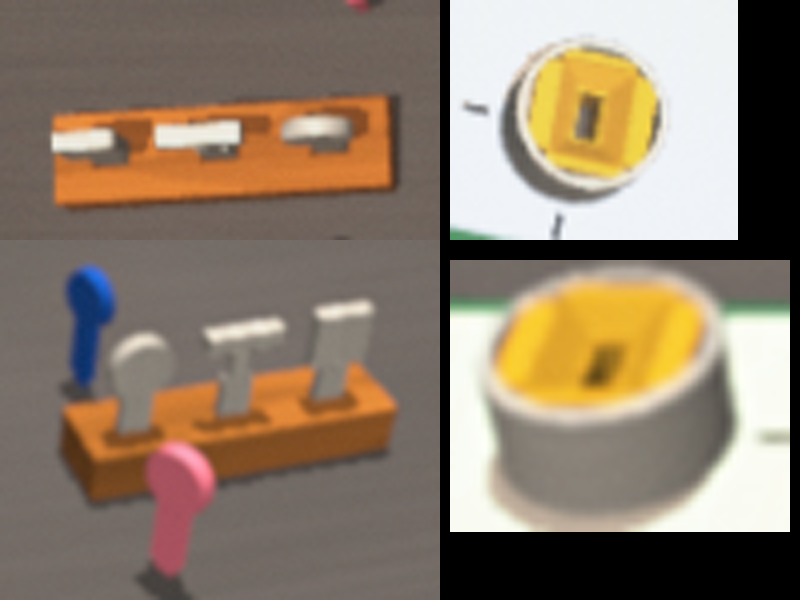

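The crop confirms it: the steel disc is at the block's right end, with its blade along world y. The slot points about -13° from world x, matching the box yaw. First I rotate the tool so the jaws close along world x, then move over the key.

```bash
python3 -m inch '[0,0,0,0,0,-0.146,5, 0,0,0,0,0,-0.146,5, 0,0,0,0,0,-0.146,5, 0,0,0,0,0,-0.146,5, 0,0,0,0,0,-0.146,5, 0,0,0,0,0,-0.146,5, 0,0,0,0,0,-0.146,5, 0,0,0,0,0,-0.146,5, 0,0,0,0,0,-0.12,5]'; python3 -m inch '[3.9,2,0,0,0,0,5, 3.9,2,0,0,0,0,5, 3.9,2,0,0,0,0,5, 3.9,2,0,0,0,0,5, 3.9,2,0,0,0,0,5, 3.9,2,0,0,0,0,5, 3.9,2,0,0,0,0,5, 3.9,2,0,0,0,0,5, 3.9,2,0,0,0,0,5, 3.9,2,0,0,0,0,5, 3.9,2,0,0,0,0,5, 3.9,2,0,0,0,0,5, 3.9,2,0,0,0,0,5, 3.9,2,0,0,0,0,5, 3.9,2,0,0,0,0,5, 3.9,2,0,0,0,0,5]'
cat >> h.py <<'E'
def togo(x,y,z,yawy):
    "target TCP, jaw direction deg -> tool-axis shift cm, rotvec"
    s=r.observe(); R=np.array(s["eef_rot"]); a=np.radians(yawy)
    Y=np.array([np.cos(a),np.sin(a),0]); Z=np.array([0,0,-1.]); Rt=np.c_[np.cross(Y,Z),Y,Z]
    print("t",round(s["clock"],2),"tcp",np.round(s["ee_pos"],4),"yaw_y",np.degrees(np.arctan2(R[1,1],R[0,1])).round(2),"w",round(float(s["gripper_width"]),3),"F",np.round(s["wrist_force"],1))
    print("shift cm",np.round(R.T@(np.array([x,y,z])-s["ee_pos"])*100,2),"rot",np.round(cv2.Rodrigues(R.T@Rt)[0].ravel(),4))
E
python3 -c "
from h import *
togo(.512,.172,.2,2.3)"
```

```text
clock: 1.0
ee_pos: [0.1816, -0.5441, 0.2275]
eef_rot: [[-0.075, 0.997, -0.001], [0.997, 0.075, 0.007], [0.007, -0.001, -1.0]]
wrist_force: [-0.4, -0.0, 0.4]
gripper_width: 0.583
clock: 2.6
ee_pos: [0.4548, 0.1271, 0.23]
eef_rot: [[-0.074, 0.997, -0.001], [0.997, 0.074, 0.012], [0.012, 0.0, -1.0]]
wrist_force: [1.4, -1.0, 1.1]
gripper_width: 0.584
t 2.6 tcp [0.4548 0.1271 0.23  ] yaw_y 4.22 w 0.584 F [ 1.4 -1.   1.1]
shift cm [4.02 6.03 3.04] rot [-0.0001 -0.0116  0.0335]
```

```bash
python3 -m inch '[2,3,0,0,-0.012,0.034,5, 2,3,0,0,0,0,5, 0,0,0,0,0,0,5, 0,0,0,0,0,0,5]'
python3 - <<'E'
from h import *
m,p,d=snap("wrist"); uv,P=cloud(m,d)
k=(np.hypot(P[:,0]-.512,P[:,1]-.172)<.027)
for lo,hi in((.083,.1),(.05,.083),(.033,.05),(.033,.1)):
    q=P[k&(P[:,2]>lo)&(P[:,2]<hi)]
    if len(q)>8: print(lo,len(q),q.mean(0).round(4),q.min(0).round(4),q.max(0).round(4),cv2.minAreaRect((q[:,:2]*1000).astype(np.float32)))
togo(.512,.172,.16,2.3)
cv2.imwrite("pics/w1.png",p[...,::-1])
E
```

```text
clock: 3.0
ee_pos: [0.5143, 0.1783, 0.2279]
eef_rot: [[-0.045, 0.999, -0.003], [0.999, 0.045, -0.001], [-0.001, -0.003, -1.0]]
wrist_force: [-0.1, -0.1, 0.3]
gripper_width: 0.586
0.083 217 [0.5143 0.1735 0.087 ] [0.5096 0.1591 0.083 ] [0.5193 0.1871 0.0897] ((514.2704467773438, 173.08580017089844), (8.67499828338623, 27.725162506103516), 2.80568790435791)
0.05 88 [0.5139 0.1817 0.078 ] [0.5091 0.1542 0.0699] [0.5196 0.1911 0.083 ] ((514.2698974609375, 172.7008056640625), (8.926580429077148, 36.70930099487305), 2.7210793495178223)
0.033 305 [0.5142 0.1758 0.0844] [0.5091 0.1542 0.0699] [0.5196 0.1911 0.0897] ((514.2698974609375, 172.7008056640625), (8.926580429077148, 36.70930099487305), 2.7210793495178223)
t 3.05 tcp [0.5141 0.178  0.2279] yaw_y 2.55 w 0.583 F [-1.3 -0.1 -0.7]
shift cm [-0.59 -0.22  6.79] rot [-0.003   0.0005  0.0044]
```

View pics/w1.png

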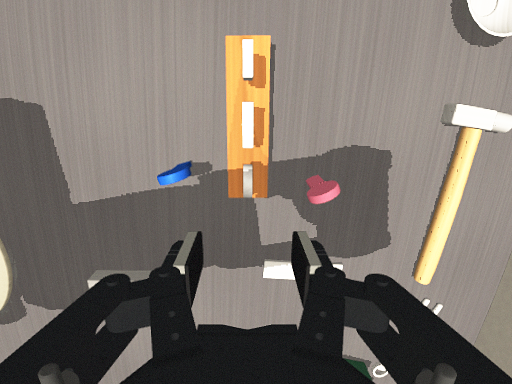

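Blue and pink stand clear of the finger paths. The key is at (0.514, 0.173) and its top is at 0.089, as expected. Going down.

```bash
python3 -m inch '[-0.5,0,3,0,0,0,5, 0,0,3,0,0,0,5, 0,0,3,0,0,0,5, 0,0,2.5,0,0,0,5, 0,0,2,0,0,0,5, 0,0,0,0,0,0,5, 0,0,0,0,0,0,5]'; python3 -c "
from h import *
togo(.5143,.1727,.053,2.6)"
```

```text
clock: 3.75
ee_pos: [0.5114, 0.1678, 0.0919]
eef_rot: [[-0.039, 0.999, 0.002], [0.999, 0.039, -0.0], [-0.0, 0.002, -1.0]]
wrist_force: [0.4, 0.2, 0.0]
gripper_width: 0.585
t 3.75 tcp [0.5114 0.1678 0.0919] yaw_y 2.26 w 0.585 F [0.4 0.2 0. ]
shift cm [0.48 0.3  3.89] rot [ 0.0017  0.0002 -0.0059]
```

```bash
python3 -m inch '[0.48,0.3,1.2,0,0,-0.006,5, 0,0,1.2,0,0,0,5, 0,0,1,0,0,0,5, 0,0,0,0,0,0,5, 0,0,0,0,0,0,5]'; python3 -c "
from h import *
togo(.5143,.1727,.053,2.6)"
```

```text
clock: 4.25
ee_pos: [0.5156, 0.1729, 0.058]
eef_rot: [[-0.046, 0.999, 0.006], [0.999, 0.046, 0.001], [0.0, 0.006, -1.0]]
wrist_force: [-0.7, -0.0, -0.3]
gripper_width: 0.588
t 4.25 tcp [0.5156 0.1729 0.058 ] yaw_y 2.61 w 0.588 F [-0.7 -0.  -0.3]
shift cm [-0.02 -0.13  0.5 ] rot [ 0.0057 -0.0003  0.0001]
```

```bash
python3 -m inch '[0,-0.13,0.5,0.006,0,0,5, 0,0,0,0,0,0,5, 0,0,0,0,0,0,0, 0,0,0,0,0,0,0, 0,0,0,0,0,0,0, 0,0,0,0,0,0,0, 0,0,0,0,0,0,0, 0,0,0,0,0,0,0, 0,0,0,0,0,0,0, 0,0,0,0,0,0,0]'; python3 -c "
from h import *
togo(.5143,.1727,.053,2.6)"
```

```text
clock: 5.25
ee_pos: [0.5146, 0.1729, 0.0534]
eef_rot: [[-0.046, 0.999, 0.0], [0.999, 0.046, 0.0], [0.0, 0.0, -1.0]]
wrist_force: [-0.0, 0.0, -0.3]
gripper_width: 0.106
t 5.25 tcp [0.5146 0.1729 0.0534] yaw_y 2.61 w 0.106 F [-0.   0.  -0.3]
shift cm [-0.02 -0.03  0.04] rot [ 0.0003 -0.0004  0.0002]
```

Gripped (opening about 9–10 mm). Lifting straight up.

```bash
python3 -m inch '[0,0,-1,0,0,0,0, 0,0,-2,0,0,0,0, 0,0,-2.5,0,0,0,0, 0,0,-3,0,0,0,0, 0,0,-3,0,0,0,0, 0,0,-3,0,0,0,0, 0,0,-1.5,0,0,0,0, 0,0,0,0,0,0,0]'; python3 -m inch '[0,0,0,0,0,-0.145,0, 0,0,0,0,0,-0.145,0, 0,0,0,0,0,-0.145,0, 0,0,0,0,0,-0.145,0, 0,0,0,0,0,-0.145,0, 0,0,0,0,0,-0.145,0, 0,0,0,0,0,-0.145,0, 0,0,0,0,0,-0.145,0, 0,0,0,0,0,-0.145,0, 0,0,0,0,0,0,0]'; python3 -c "
from h import *
togo(.566,-.227,.215,77.2)"
```

```text
clock: 6.05
ee_pos: [0.5136, 0.1727, 0.2243]
eef_rot: [[-0.046, 0.999, 0.001], [0.999, 0.046, 0.001], [0.001, 0.001, -1.0]]
wrist_force: [0.9, -0.3, -2.0]
gripper_width: 0.108
clock: 7.05
ee_pos: [0.5106, 0.1722, 0.2178]
eef_rot: [[-0.985, 0.175, -0.007], [0.175, 0.985, -0.001], [0.007, -0.002, -1.0]]
wrist_force: [-0.4, -0.2, -1.1]
gripper_width: 0.109
t 7.05 tcp [0.5106 0.1722 0.2178] yaw_y 79.93 w 0.109 F [-0.4 -0.2 -1.1]
shift cm [-12.44 -38.33   0.28] rot [-0.0022 -0.0067  0.0476]
```

```bash
python3 -m inch '[-1.04,-3.2,0,0,-0.007,0.048,0, -1,-3.2,0,0,0,0,0, -1,-3.2,0,0,0,0,0, -1,-3.2,0,0,0,0,0, -1,-3.2,0,0,0,0,0, -1,-3.2,0,0,0,0,0, -1,-3.2,0,0,0,0,0, -1,-3.2,0,0,0,0,0, -1,-3.2,0,0,0,0,0, -1,-3.2,0,0,0,0,0, -1,-3.2,0,0,0,0,0, 0,0,0,0,0,0,0, 0,0,0,0,0,0,0]'
python3 - <<'E'
from h import *
import pickle
m,p,d=snap("wrist"); pickle.dump((m,p,d),open("w2.pkl","wb")); uv,P=cloud(m,d)
k=np.hypot(P[:,0]-.566,P[:,1]+.227)<.05
for lo,hi in((.100,.112),(.06,.09)):
    q=P[k&(P[:,2]>lo)&(P[:,2]<hi)]
    if len(q)>8: print(lo,len(q),q.mean(0).round(4),q.min(0).round(4),q.max(0).round(4),cv2.minAreaRect((q[:,:2]*1000).astype(np.float32)))
togo(.566,-.227,.215,77.2)
cv2.imwrite("pics/w2.png",p[...,::-1])
E
```

```text
clock: 8.35
ee_pos: [0.529, -0.2097, 0.2109]
eef_rot: [[-0.958, 0.287, -0.008], [0.287, 0.958, 0.0], [0.008, -0.002, -1.0]]
wrist_force: [0.4, -0.3, -1.2]
gripper_width: 0.107
0.1 1588 [ 0.5501 -0.2271  0.1049] [ 0.5299 -0.2617  0.1   ] [ 0.5825 -0.1945  0.1078] ((553.6976318359375, -226.42282104492188), (66.98345184326172, 47.0829963684082), 79.3434066772461)
0.06 2497 [ 0.5472 -0.2184  0.0723] [ 0.5161 -0.2767  0.069 ] [ 0.6039 -0.1771  0.09  ] ((556.5308837890625, -225.36907958984375), (99.17262268066406, 80.67509460449219), 78.3851547241211)
t 8.4 tcp [ 0.529  -0.2095  0.2109] yaw_y 73.37 w 0.11 F [-1.  -0.1 -2. ]
shift cm [-4.04 -0.62 -0.44] rot [-0.0021 -0.008  -0.0669]
```

View pics/w2.png

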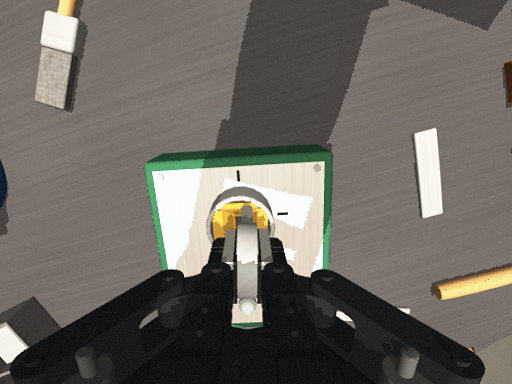

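Run:
```python
from h import *
import pickle
from scipy.optimize import least_squares
o=pickle.load(open("s0.pkl","rb")); o["wrist"]=pickle.load(open("w2.pkl","rb"))
for n in o:
    m,p,d=o[n]; uv,P=cloud(m,d)
    k=(np.hypot(P[:,0]-.566,P[:,1]+.227)<.05)&(P[:,2]>.1035)&(P[:,2]<.110); Q=P[k]
    h=cv2.convexHull((Q[:,:2]*1000).astype(np.float32)).reshape(-1,2)
    if n=="wrist": h=h[h[:,0]<565]
    f=least_squares(lambda c:np.hypot(h[:,0]-c[0],h[:,1]-c[1])-c[2],[565,-227,33],loss="soft_l1")
    print(n,f.x.round(1),np.abs(f.fun).mean().round(2),Q[:,2].mean())
    hsv=cv2.cvtColor(p,cv2.COLOR_RGB2HSV)
    # brass region
    kk=(np.hypot(P[:,0]-.566,P[:,1]+.227)<.045)
    i=uv[kk]; b=hsv[i[:,1],i[:,0]]; y=(b[:,0]>15)&(b[:,0]<35)&(b[:,1]>150)
    print(" brass",cv2.minAreaRect((P[kk][y][:,:2]*1000).astype(np.float32)))
# held key
m,p,d=o["wrist"]; uv,P=cloud(m,d); t=np.array([.529,-.2097])
k=(np.hypot(P[:,0]-t[0],P[:,1]-t[1])<.04)&(P[:,2]<.215)&(P[:,2]>.11); Q=P[k]
for a in np.arange(.14,.21,.01):
    q=Q[(Q[:,2]>=a)&(Q[:,2]<a+.01)]
    if len(q)>3: print(a.round(2),len(q),q.mean(0).round(4),cv2.minAreaRect((q[:,:2]*1000).astype(np.float32)))
print(Q[:,2].min())
# box orientation
m,p,d=o["top"];hsv=cv2.cvtColor(p,cv2.COLOR_RGB2HSV); uv,P=cloud(m,d)
k=(abs(P[:,2]-.07)<.004)&(np.hypot(P[:,0]-.607,P[:,1]+.238)<.16); print(cv2.minAreaRect((P[k][:,:2]*1000).astype(np.float32)))
im=cv2.resize(p[140:185,365:415,::-1],(800,600)) if 0 else None
```

```text
scene [ 566.  -226.3   33.7] 0.3 0.10540365787657133
 brass ((564.5259399414062, -227.20449829101562), (53.23146057128906, 50.79938507080078), 74.60503387451172)
top [ 563.3 -227.1   33.3] 0.38 0.10535896676061128
 brass ((563.7245483398438, -227.6508331298828), (52.942378997802734, 52.717567443847656), 80.19188690185547)
wrist [ 563.7 -228.2   33.5] 0.17 0.10532411331937881
 brass ((557.3905029296875, -219.19015502929688), (67.3363037109375, 36.39288330078125), 75.79730224609375)
0.17 39 [ 0.5205 -0.208   0.176 ] ((520.4627685546875, -208.07742309570312), (6.1915602684021, 0.9960463047027588), 76.26783752441406)
0.18 61 [ 0.5205 -0.208   0.1852] ((520.4325561523438, -207.98805236816406), (6.9883036613464355, 1.2264835834503174), 68.90252685546875)
0.19 75 [ 0.5206 -0.2081  0.1953] ((520.5069580078125, -208.03582763671875), (6.902620792388916, 1.1803687810897827), 72.92532348632812)
0.2 11 [ 0.5206 -0.2081  0.2007] ((520.6436767578125, -208.04232788085938), (6.546315670013428, 0.28982460498809814), 71.4731674194336)
0.17245480071117805
((607.9331665039062, -237.22927856445312), (199.97283935546875, 221.6600341796875), 77.49556732177734)
```

The key hangs vertical with its axis within 1 mm of the TCP. Keyway centre is (0.5643, -0.2272), from three views agreeing within 2 mm. Tip is 45 mm below the TCP, so home is TCP z of about 0.119.

```bash
python3 -m inch '[-2,-0.3,0,-0.002,-0.008,-0.07,0, -2,-0.3,0,0,0,0,0, 0,0,2,0,0,0,0, 0,0,2,0,0,0,0, 0,0,0,0,0,0,0, 0,0,0,0,0,0,0]'; python3 -c "
from h import *
togo(.5643,-.2268,.162,77.4)"
```

```text
clock: 9.0
ee_pos: [0.5682, -0.2201, 0.1705]
eef_rot: [[-0.975, 0.221, 0.001], [0.221, 0.975, 0.0], [-0.001, 0.001, -1.0]]
wrist_force: [0.6, 0.0, -1.5]
gripper_width: 0.105
t 9.0 tcp [ 0.5682 -0.2201  0.1705] yaw_y 77.22 w 0.105 F [ 0.6  0.  -1.5]
shift cm [ 0.24 -0.74  0.85] rot [ 0.0005  0.0011 -0.0032]
```

```bash
python3 -m inch '[0.24,-0.74,0.4,0,0,-0.003,0, 0,0,0,0,0,0,0, 0,0,0,0,0,0,0]'; python3 -c "
from h import *
togo(.5643,-.2268,.119,77.4)"
```

```text
clock: 9.3
ee_pos: [0.5644, -0.2267, 0.1686]
eef_rot: [[-0.976, 0.218, 0.003], [0.218, 0.976, -0.001], [-0.004, -0.0, -1.0]]
wrist_force: [1.0, -1.1, -0.7]
gripper_width: 0.106
t 9.3 tcp [ 0.5644 -0.2267  0.1686] yaw_y 77.4 w 0.106 F [ 1.  -1.1 -0.7]
shift cm [ 0.02 -0.01  4.96] rot [-0.0002  0.0036  0.    ]
```

```bash
python3 -m inch '[0,0,0.9,0,0.003,0,0, 0,0,0.9,0,0,0,0, 0,0,0.7,0,0,0,0, 0,0,0,0,0,0,0, 0,0,0,0,0,0,0]'; python3 -c "
from h import *
togo(.5643,-.2268,.119,77.4)"
```

```text
clock: 9.8
ee_pos: [0.5643, -0.2269, 0.1417]
eef_rot: [[-0.976, 0.219, 0.001], [0.219, 0.976, -0.0], [-0.001, -0.0, -1.0]]
wrist_force: [-0.5, -0.3, -1.9]
gripper_width: 0.112
t 9.8 tcp [ 0.5643 -0.2269  0.1417] yaw_y 77.36 w 0.112 F [-0.5 -0.3 -1.9]
shift cm [0.01 0.01 2.27] rot [-0.0003  0.0006 -0.0007]
```

```bash
python3 -m inch '[0,0,0.4,0,0,0,0, 0,0,0.4,0,0,0,0, 0,0,0,0,0,0,0]'; python3 -c "
from h import *
togo(.5643,-.2268,.119,77.4)"
```

```text
clock: 10.1
ee_pos: [0.5645, -0.2269, 0.1332]
eef_rot: [[-0.976, 0.219, 0.001], [0.219, 0.976, -0.001], [-0.001, -0.0, -1.0]]
wrist_force: [-0.5, 0.4, -1.8]
gripper_width: 0.106
t 10.1 tcp [ 0.5645 -0.2269  0.1332] yaw_y 77.36 w 0.106 F [-0.5  0.4 -1.8]
shift cm [0.02 0.01 1.42] rot [-0.0003  0.0009 -0.0006]
```

Entering the slot with no contact force; continuing.

```bash
python3 -m inch '[0,0,0.4,0,0,0,0, 0,0,0.4,0,0,0,0, 0,0,0.3,0,0,0,0, 0,0,0,0,0,0,0, 0,0,0,0,0,0,0]'; python3 -c "
from h import *
togo(.5643,-.2268,.119,77.4)"
```

```text
clock: 10.6
ee_pos: [0.5645, -0.2269, 0.1212]
eef_rot: [[-0.976, 0.219, 0.001], [0.219, 0.976, -0.001], [-0.001, -0.0, -1.0]]
wrist_force: [-0.3, -0.1, -1.8]
gripper_width: 0.106
t 10.6 tcp [ 0.5645 -0.2269  0.1212] yaw_y 77.36 w 0.106 F [-0.3 -0.1 -1.8]
shift cm [0.02 0.01 0.22] rot [-0.0004  0.001  -0.0007]
```

```bash
python3 -m inch '[0,0,0.1,0,0,0,0, 0,0,0,0,0,0,0, 0,0,0,0,0,0,0]'; python3 -m inch '[0,0,0,0,0,0.13,0, 0,0,0,0,0,0.13,0, 0,0,0,0,0,0.13,0, 0,0,0,0,0,0.13,0, 0,0,0,0,0,0,0]'; python3 -c "
from h import *
togo(.5643,-.2268,.120,77.4)"
```

```text
clock: 10.9
ee_pos: [0.5646, -0.227, 0.1205]
eef_rot: [[-0.976, 0.219, 0.001], [0.219, 0.976, -0.001], [-0.001, -0.0, -1.0]]
wrist_force: [-0.1, 0.0, -2.3]
gripper_width: 0.111
clock: 11.4
ee_pos: [0.5644, -0.2274, 0.1206]
eef_rot: [[-0.725, 0.688, 0.001], [0.688, 0.725, -0.002], [-0.002, -0.0, -1.0]]
wrist_force: [0.6, -0.5, -1.6]
gripper_width: 0.111
t 11.4 tcp [ 0.5644 -0.2274  0.1206] yaw_y 46.49 w 0.111 F [ 0.6 -0.5 -1.6]
shift cm [0.05 0.04 0.06] rot [-0.0009  0.0015 -0.5395]
```

```bash
python3 -m inch '[0,0,0,0,0,0.13,0, 0,0,0,0,0,0.13,0, 0,0,0,0,0,0.13,0, 0,0,0,0,0,0.13,0, 0,0,0,0,0,0,0]'; python3 -m inch '[0,0,0,0,0,0.13,0, 0,0,0,0,0,0.13,0, 0,0,0,0,0,0.13,0, 0,0,0,0,0,0.13,0, 0,0,0,0,0,0,0]'; python3 -c "
from h import *
togo(.5643,-.2268,.120,-12.6);print(r.observe()['wrist_torque'])"
```

```text
clock: 11.9
ee_pos: [0.5644, -0.2275, 0.1206]
eef_rot: [[-0.29, 0.957, 0.001], [0.957, 0.29, -0.002], [-0.002, 0.0, -1.0]]
wrist_force: [-1.0, 1.0, -2.2]
gripper_width: 0.11
clock: 12.4
ee_pos: [0.5644, -0.2275, 0.1207]
eef_rot: [[0.206, 0.979, 0.001], [0.979, -0.206, -0.002], [-0.002, 0.001, -1.0]]
wrist_force: [0.5, 0.3, -1.0]
gripper_width: 0.109
t 12.4 tcp [ 0.5644 -0.2275  0.1207] yaw_y -11.89 w 0.109 F [ 0.5  0.3 -1. ]
shift cm [ 0.06 -0.02  0.06] rot [0.0013 0.0016 0.0125]
[-0.01677738  0.05580003  0.04042825]
```

```bash
python3 -m inch '[0,0,0,0,0,0.06,0, 0,0,0,0,0,0.05,0, 0,0,0,0,0,0,0]'; python3 -c "
from h import *
togo(.5643,-.2272,.120,-12.6);print(r.observe()['wrist_torque'])"
```

```text
clock: 12.7
ee_pos: [0.5644, -0.2275, 0.1207]
eef_rot: [[0.29, 0.957, 0.001], [0.957, -0.29, -0.002], [-0.001, 0.001, -1.0]]
wrist_force: [0.0, 0.4, -3.1]
gripper_width: 0.109
t 12.7 tcp [ 0.5644 -0.2275  0.1207] yaw_y -16.85 w 0.109 F [ 0.   0.4 -3.1]
shift cm [ 0.02 -0.02  0.07] rot [ 0.0014  0.0015 -0.0742]
[-0.00343825 -0.04176832 -0.021296  ]
```

Turned 94° in all. Releasing and retreating upward.

```bash
python3 -m inch '[0,0,0,0,0,0,4, 0,0,0,0,0,0,4, 0,0,0,0,0,0,4, 0,0,0,0,0,0,4, 0,0,0,0,0,0,4, 0,0,0,0,0,0,4]'; python3 -m inch '[0,0,-1,0,0,0,4, 0,0,-2,0,0,0,4, 0,0,-3,0,0,0,4, 0,0,-4,0,0,0,4, 0,0,-4,0,0,0,4, 0,-4,0,0,0,0,4, 0,-4,0,0,0,0,4, 4,-4,0,0,0,0,4, 4,-2,0,0,0,0,4, 4,0,0,0,0,0,4, 4,0,0,0,0,0,4, 4,0,0,0,0,0,4, 0,0,0,0,0,0,4, 0,0,0,0,0,0,4]'
python3 - <<'E'
from h import *
m,p,d=snap("top"); uv,P=cloud(m,d)
m2,p2,d2=snap("scene"); uv2,P2=cloud(m2,d2)
for n,PP in(("top",P),("scene",P2)):
    q=PP[(np.hypot(PP[:,0]-.5643,PP[:,1]+.2272)<.032)&(PP[:,2]>.112)&(PP[:,2]<.18)]
    print(n,len(q),q[:,2].max().round(4),q.mean(0).round(4),cv2.minAreaRect((q[:,:2]*1000).astype(np.float32)))
    q=q[q[:,2]>.148]; print(q.mean(0).round(4),len(q))
a=cv2.resize(p[85:215,325:445,::-1],(400,433)); b=cv2.resize(p2[180:310,50:200,::-1],(400,347))
im=np.zeros((440,800,3),np.uint8); im[:433,:400]=a; im[:347,400:]=b; cv2.imwrite("pics/end.png",im)
togo(.5643,-.2272,.12,0)
E
```

```text
clock: 13.3
ee_pos: [0.5647, -0.2276, 0.1214]
eef_rot: [[0.274, 0.962, 0.002], [0.962, -0.274, -0.002], [-0.002, 0.003, -1.0]]
wrist_force: [-0.2, -0.5, -0.1]
gripper_width: 0.47
clock: 14.7
ee_pos: [0.4839, 0.0043, 0.2778]
eef_rot: [[0.274, 0.962, 0.014], [0.962, -0.274, -0.006], [-0.002, 0.015, -1.0]]
wrist_force: [0.3, -0.6, -0.1]
gripper_width: 0.468
top 164 0.1555 [ 0.5621 -0.2259  0.1435] ((563.30126953125, -227.5662841796875), (36.21138381958008, 10.9041748046875), 75.15223693847656)
[ 0.5635 -0.2271  0.1521] 74
scene 352 0.1561 [ 0.5687 -0.2266  0.1377] ((565.7406005859375, -227.22015380859375), (38.34935760498047, 13.33881950378418), 77.45205688476562)
[ 0.5674 -0.226   0.1522] 83
t 14.8 tcp [0.4838 0.0034 0.2776] yaw_y -16.02 w 0.468 F [ 0.3 -0.7  0.4]
shift cm [-19.9   13.86  16.02] rot [ 0.0144  0.0044 -0.2796]
```

View pics/end.png

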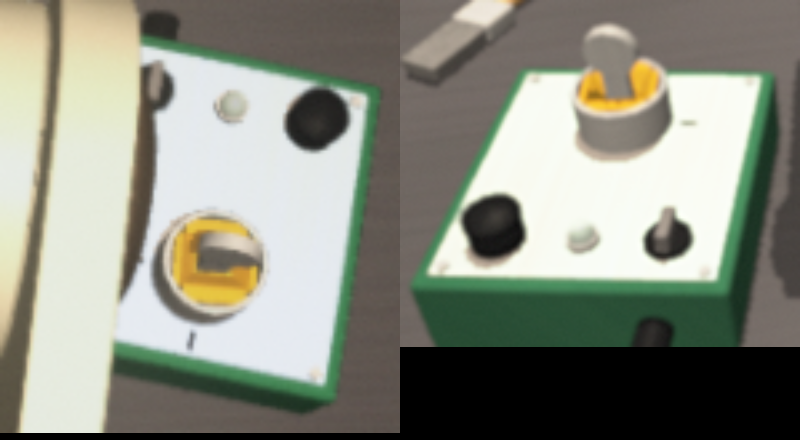

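The key stands in the switch with its top at 0.155 m, which is exactly home. Its head lies at 75–77°, a quarter turn from the -13° it started at, and the arm is clear. Handing in.

```bash
python3 -c "
from workcell import r
print(r.hand_in())"
```

```text
the job is handed in; nothing more can be done
None
```

I took the round-headed key out of the block and put it home in the switch. I turned it about 94° clockwise, let go of it and backed the arm away. The job was handed in at about 15 s of the 43 s.

**Last checks:**
- **Home:** the key's top is at 0.155–0.156 m, which puts the tip on the slot floor (32 mm down).
- **Centred:** the two cameras put the head within about 2 mm of the keyway centre.
- **Turned:** the head lies at 75–77°, a quarter turn from the slot's starting direction of about -13°. The rotor angle itself can't be read. Allowing for the 10° of play, it should be at least 1.4 rad.
- **Forces:** the readings taken after each move stayed at about 3 N or less, and the arm touches nothing.

No check failed. The only disagreement was about 3 mm between the scene camera and the other two on the keyway's position, so I used their average.

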